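Put a control board on the test jig and hold its spring pins on the contacts

ROBOT

A 6-joint arm with a two-finger parallel gripper is mounted at the origin on a cart in front of the work surface, level with it; the furniture and walls round the work are solid. World frame = base frame: x ahead of the robot, y to its left, z up, the work surface at z = 0. Lengths are in m, angles in rad, forces in N, time in s.
With the tool pointing down it reaches from about 0.375 to 0.9 m from the base axis. Payload 3.1 kg.
Tool frame: the origin (TCP) lies on the centre line of the jaws, within the pads' length; the fingertips stand 25 mm ahead of it and the grasp point (between the pads) lies 6 mm ahead of it (manip.tip_extent is the distance from the TCP to the fingertips, in m); z points along the fingers, y is the line along which they close (so a half turn about z gives the same grasp; the last joint's range is limited). The gripper opens to 85 mm and grips with 20 to 120 N. Pads are 22 mm wide; open, the fingers measure 114 mm over their backs; the gripper's body (76 mm by 85 mm) begins 54 mm behind the grasp point. The pads swing forward as they close: fully open they stand 13 mm farther back than shut.
Start: joints at [-1.282, 0.527, 1.433, -0, 1.181, -0.178], TCP at [0.282, -0.558, 0.256] pointing down, gripper open.
Joint ranges: [-3.08, 3.08], [-0.75, 2.2], [0.22, 2.44], [-1.43, 4.57], [0, 2.65], [-2.85, 2.85]. Speed limits (rad/s): [2.79, 2.79, 3.14, 3.14, 3.14, 3.14].

INTERFACE

Orientations are given as a unit quaternion [x, y, z, w].
In Python, from station import readout, imaging, order, manip gives the robot as it stands.
- The arm moves only by the tool move_arm, never from a script. Its argument "rows" is a list of rows, each a list of 7 numbers: the turn, a rotation vector about the tool's x, y, z in degrees, then the shift along the tool's x, y, z in mm, then the closure, from 0 (fully open) to 1 (shut). A call has 1 to 12 rows; each row is the pose to reach, as a shift and turn from the pose commanded when the call began, along the tool's axes at that moment; what a row does not reach only later rows make up. A row lasts 1/12 s, in which the tool goes at most 41.7 mm and 7.16 degrees, less where a joint would pass 70% of its speed; a pose out of reach is approached as far as the arm can. A call with a gripper value outside its range is refused whole. The fingers move at their own pace and stop on an object; "squeeze" is the grip in N (left out, the last holds). Time passes only in rows, so rows that repeat a pose let the fingers close. It gives the time, the measured TCP pose, the force, the opening and the grip force at its end, in the units of the state.
- readout.sense(): the state, without advancing time (a new reading comes with each control period).
- imaging.snapshot(name): name is "scene" or "top"; returns a dict with "img" (384x512x3 uint8, red, green, blue), "z_map" (384x512 float32, m along the optical axis (not along the pixel's ray), 0 where there is no reading), "fovy" (degrees; the focal length in pixels is half the picture's height over the tangent of half this angle, whatever the lens; pixels are square), "cx", "cy" (the principal point, pixels), "rvec" (rotation vector, rad) and "tvec" (3), from world to camera coordinates, as OpenCV has them. Camera axes: x right, y down, z forward; pixel columns grow to the right and rows downward; lengths in m; the calibration is good to about 2 mm. A picture is of the moment at which its call begins.
- order.sign_off(): hands the job in; it is judged then, once.
The state is a dict: "t": time; "q": joint angles; "qd": joint speeds; "tau": joint torques, N m; "tcp_pos": TCP position; "tool_rot": TCP orientation; "force": force on the tool from outside, world axes, zero at the start; "ft_torque": the same for the moment, N m; "finger_gap": opening from 0.0 (shut) to 1.0 (fully open); "gripper_force": force on a finger pad.
Only numpy, scipy, OpenCV 4.12 (cv2) and the standard library are available. Lean on these libraries where they do the work, as an engineer would, in place of code of your own. Each camera call takes 0.05 s, during which the arm holds its last target. There are 200 camera calls.

TASK

Set the board carrier into the test jig, lying flat on the two narrow raised rails with its row of brass contacts facing the jig's row of spring pins, and let go of it. Then pull the jig's crossbar handle out, against its return spring, until the slide's pointer stands on the dark line of the index tab, without running on to the end stop, and finish still holding the handle there, so that the pins stay pressed on the contacts while the board is tested. Leave the index tab at its setting and the things lying about where they are.

Things in the scene. Friction and masses are not known exactly. Their poses are not given: they have to be found in the camera images.
- carrier: the board carrier: black open tray 60 mm (its x) by 86 mm (its y), walls 16 mm high, 3.5 mm thick, a circuit board fixed inside with parts up to 18.5 mm high; 0.08 to 0.13 kg. Origin: centre of its underside, z up. Five brass contacts on the outside of its +x long wall. Can be gripped from above across the 60 mm width, at mid length of the long walls.
- carrier_contacts (a point): middle of the carrier's brass contact row: on its +x wall, 30 mm from its centre, 6 mm above its underside
- nest (a point): seat of the test jig: where the centre of a seated carrier's underside lies, 46 mm above the bench. x points level from the handle end to the pin end of the jig, z up. A seated carrier has its x along the nest's x, its two short ends lying on two black rails along x, 7 mm wide and 62 mm long, at y = -38 and +38 mm; open between them.
- jig: the test jig, a grey plate 236 x 176 mm fixed to the bench; origin under the nest, axes as the nest's. Round the seat: front stops at x = -31.5 mm, 10 mm above the rails; nibs at x = +32.5, 4 mm; side lips at y = -45.5 and +45.5, 8 mm, flared above (play 1.5 to 2.5 mm each way); rod bearings beyond, 18 mm. A spring barrel lies 10 mm below the rails' tops.
- handle (a point): middle of the jig's crossbar handle: level bar along the nest's y, rubber sleeve 15 mm thick and 76 mm long; at rest at nest x = -80 mm, 71 mm above the bench and 55 mm above the base plate, free below and on both sides. Can be pinched from above, one finger before and one behind the bar. It is pulled level along the nest's -x.
- draw (a joint): travel of the spring-return slide (handle, rods, contact head, pointer in one piece), m: 0 at home, grows as the handle is pulled out; end stop at 0.052. The return spring takes 4 N at the start, about 10 N at 45 mm; let go, the slide runs home. At 31 to 33 mm the pins meet a seated carrier and yield on their own springs, adding 1 to 4 N.
- pins: row of five brass spring pins over 36 mm in the grey contact head, 52 mm above the bench, moving with the slide. At rest their tips stand at nest x = +61 mm, 31 mm from a seated carrier's contacts. The origin is not on the pins: at rest it is the jig's origin.
- pointer (a point): tip of the slide's pointer, a 1.8 mm steel blade on the +y end of the contact head, 52 mm above the bench; at rest at nest x = +97 mm, y = +78 mm; moves with the slide
- mark (a point): middle of the dark line, 6 mm wide along nest x, across the top of the index tab, a small plate with a round thumbscrew clamped on the rail at the jig's +y side. 37 to 45 mm in front (nest -x) of the pointer's rest position, at the pointer's y and height; the pointer is on the mark when both have the same nest x.
- driver: screwdriver lying flat, 169 mm long, 22 mm thick; origin under the middle; a bystander, loose
- tip_cleaner: upright round tip cleaner, a domed pot with metal wool in its mouth, 68 mm across, 77 mm high; origin under the centre; a bystander, loose
- flux_tin: round flat tin, 50 mm across, 19 mm high; origin under the centre; a bystander, loose
- ipa_bottle: upright dropper bottle with a pointed nozzle, 53 mm across, 158 mm high; origin under the centre; a bystander, loose
There are look-alikes about, which are no part of the job. What is shaped like the carrier but blue is not meant.

How it is judged:
By the outcome, as a careful person would: the job done as asked, in the order asked, and still so for the second after the job is handed in, while the arm keeps its last pose, push and grip.
It also fails if it takes over 45 s, if anything falls off the work surface, if the arm or the gripper's body presses on something with over 40 N, if the wrist force passes 120 N, or if a joint passes its speed limit or range.

## Working session

There is one attempt and no reset: what is moved stays moved. The work goes in short steps, Python scripts to look and compute and a tool call to move; the robot and the scene stay as the last step left them, time stands still between calls to the robot, and variables do not carry over. Pictures are saved under pics/ and viewed, at most 10 in all, crops included, and the job is handed in when it is done.

Besides the shell and the picture viewer there is one more tool, called after "Call:" as name([rows], argument=value, ...), one row to a line, values as JSON. move_arm: Moves the arm, as the interface text tells. Its arguments: {"type":"object","properties":{"rows":{"type":"array"},"squeeze":{"type":"number"}},"required":["rows"]}

```bash
ls; mkdir -p pics; cat > h.py <<'E'
import numpy as np, cv2
from station import readout, imaging, order, manip
def snap(n):
    s=imaging.snapshot(n); H=s["img"].shape[0]
    f=H/2/np.tan(np.radians(s["fovy"])/2)
    s["K"]=np.array([[f,0,s["cx"]],[0,f,s["cy"]],[0,0,1]]); s["R"]=cv2.Rodrigues(np.array(s["rvec"],float))[0]
    s["t"]=np.array(s["tvec"],float).ravel(); return s
def onplane(s,uv,z):
    uv=np.atleast_2d(uv).astype(float); d=np.c_[uv,np.ones(len(uv))]@np.linalg.inv(s["K"]).T@s["R"]; c=-s["R"].T@s["t"]
    return c+d*((z-c[2])/d[:,2])[:,None]
def cloud(s):
    v,u=np.mgrid[:s["z_map"].shape[0],:s["z_map"].shape[1]]; Z=s["z_map"]
    p=np.stack([u,v,np.ones_like(u)],-1)@np.linalg.inv(s["K"]).T*Z[...,None]
    return (p-s["t"])@s["R"]
def proj(s,P):
    q=(np.atleast_2d(P)@s["R"].T+s["t"])@s["K"].T; return q[:,:2]/q[:,2:]
E
python3 - <<'E'
from h import *
for n in("scene","top"):
    s=snap(n); cv2.imwrite(f"pics/{n}0.png",s["img"][...,::-1]); np.savez(f"{n}0.npz",**s)
    print(n,s["fovy"],-s["R"].T@s["t"],s["R"][2])
r=readout.sense();print({k:np.round(v,3) for k,v in r.items()},manip.tip_extent)
E
```

```text
pics
scene 57.928556087391556 [ 1.47646568 -0.11252141  0.47255499] [-0.90834938  0.15209013 -0.38957668]
top 47.711218376348555 [0.43014976 0.01823061 1.11615566] [ 0.14721323  0.01237842 -0.98902732]
{'t': np.float64(0.1), 'q': array([-1.282,  0.528,  1.434, -0.   ,  1.181, -0.179]), 'qd': array([ 0.   , -0.002, -0.003,  0.002, -0.001, -0.   ]), 'tau': array([ 1.0000e-03, -4.4330e+01, -1.7859e+01, -0.0000e+00,  4.0000e-03,
       -0.0000e+00]), 'tcp_pos': array([ 0.282, -0.557,  0.255]), 'tool_rot': array([ 0.973,  0.232, -0.   , -0.001]), 'force': array([-0.093,  0.575, -0.05 ]), 'ft_torque': array([-0.044, -0.003, -0.049]), 'gripper_force': np.float64(0.0), 'finger_gap': np.float64(1.001)} 0.025
```

View pics/scene0.png

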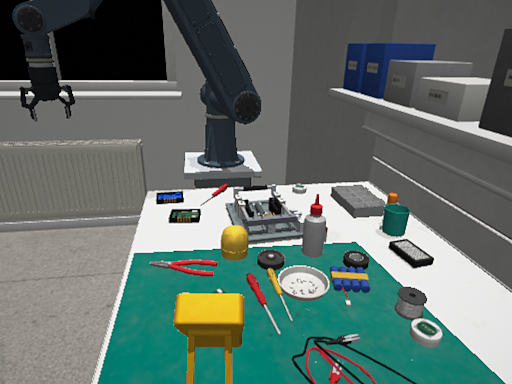

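View pics/top0.png

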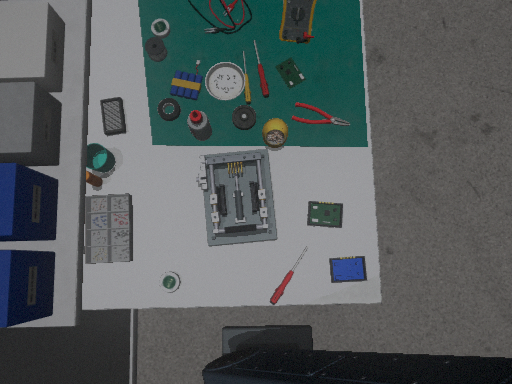

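The top view shows these things that could be taken for the carrier:
- the black tray with a green board at (325,214)
- the blue tray at (348,269)
- the black grid tray at (113,116)
- the bare green board at (290,72)

By the description I choose (325,214). The jig is at (239,197), with its handle at (240,229), pins at (234,168) and index tab at (203,172).

```bash
python3 - <<'E'
import numpy as np,cv2
t=np.load("top0.npz")["img"];s=np.load("scene0.npz")["img"]
a=cv2.resize(t[190:240,295:380],(425,250),interpolation=cv2.INTER_NEAREST)
b=cv2.resize(s[195:235,155:240],(425,200),interpolation=cv2.INTER_NEAREST)
c=cv2.resize(t[145:250,190:285],(375,450)[:2] if 0 else (374,414),interpolation=cv2.INTER_NEAREST)
o=np.zeros((460,800,3),np.uint8);o[:250,:425]=a;o[255:455,:425]=b;o[:414,426:800]=c
cv2.imwrite("pics/crop1.png",o[...,::-1])
E
```

```text
(no output)
```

View pics/crop1.png

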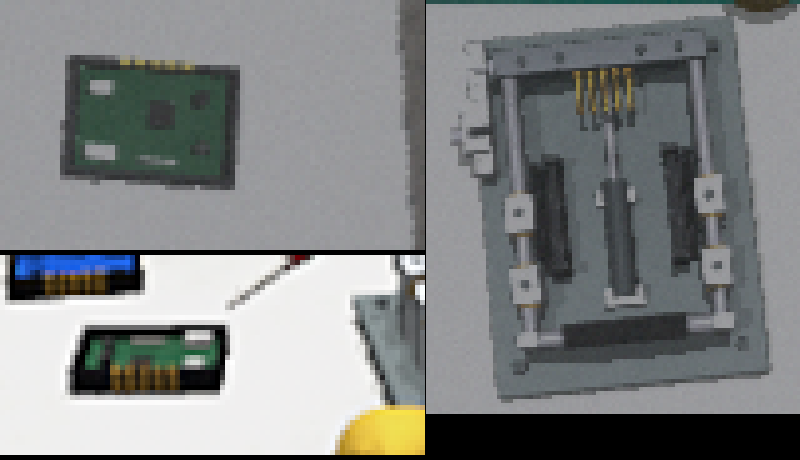

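The crop confirms the choice: black tray, green board, brass contacts on its far (+x) side at top pixels (312–333, 203). On the jig, the pins are at the far end, the black rails at about (220,199) and (255,198), and the handle sleeve at (240,229).

```bash
cat > m.py <<'E'
from h import *
def rect(P):
    (c,(w,h),a)=cv2.minAreaRect((P[:,:2]*1000).astype(np.float32)); b=cv2.boxPoints((c,(w,h),a))
    return np.round(c,1),np.round((w,h),1),round(a,2)
E
python3 - <<'E'
from m import *
L=lambda n:(lambda d:{k:d[k] for k in d})(np.load(n+"0.npz"))
s=L("top");C=cloud(s);img=s["img"].astype(int)
v,u=np.mgrid[:384,:512]
def box(u0,u1,v0,v1): return (u>=u0)&(u<u1)&(v>=v0)&(v<v1)
m=box(295,360,190,240); P=C[m]; print("bench z",np.median(P[:,2]))
dark=m&(img.sum(-1)<240)|(m&(img[...,1]>img[...,0]+15)); 
q=C[dark]; print("carrier z pct",np.percentile(q[:,2],[5,25,50,75,95]))
uv=np.c_[u[dark],v[dark]]
for z in(.016,): print("carrier mask on 16mm",rect(onplane(s,uv,z)))
print("cloud carrier",rect(C[m&(C[...,2]>.010)&(C[...,2]<.03)]))
mj=box(195,285,145,250)
print("plate",np.percentile(C[mj][:,2],[5,25,50,75,90,98]))
H=np.round(C[150:245:3,198:280:3,2]*1000).astype(int)
for r in H: print(*r)
# yellow in scene + top: contacts
s2=L("scene");
for nm,S in(("top",s),("scene",s2)):
    hsv=cv2.cvtColor(S["img"],cv2.COLOR_RGB2HSV); y=cv2.inRange(hsv,(12,90,60),(32,255,255))
    n,l,st,ce=cv2.connectedComponentsWithStats(cv2.dilate(y,np.ones((3,3))))
    for i in range(1,n):
        if st[i,4]>15: print(nm,ce[i].round(1),st[i,4],cloud(S)[(l==i)&(y>0)].mean(0).round(3) if ((l==i)&(y>0)).any() else '')
E
```

```text
bench z 0.0020567135893995777
carrier z pct [0.00536516 0.00799079 0.00993877 0.01270064 0.01825825]
carrier mask on 16mm (array([ 544.9, -150. ]), array([87. , 60.6]), 83.99)
cloud carrier (array([ 546.1, -150.5]), array([86. , 60.6]), 84.12)
plate [-0.00104516  0.00258352  0.01669435  0.03111969  0.06072666  0.07804224]
3 0 3 -1 1 2 -2 0 2 0 1 -1 2 -1 -2 3 -1 -1 12 17 19 17 20 19 0 1 1 -1
1 -2 2 2 -1 3 0 0 19 16 21 14 21 14 22 18 16 56 60 62 61 14 18 14 1 -1 1 6
2 46 47 16 13 15 18 58 62 65 61 60 61 59 59 66 67 61 63 62 62 19 17 21 4 0 -1 3
0 48 49 62 61 65 61 63 63 62 60 59 63 60 62 61 58 63 62 59 61 16 17 15 -2 5 -2 4
-3 46 53 63 64 58 62 63 61 63 65 55 51 57 55 14 16 15 13 20 61 18 18 16 0 0 3 1
1 46 48 18 61 20 14 19 16 14 55 55 56 55 17 16 18 18 19 20 57 19 21 15 1 0 0 0
0 46 48 19 59 16 18 18 19 14 55 55 54 17 19 17 19 14 16 16 58 16 21 16 0 1 2 0
0 48 44 16 58 19 19 19 16 19 58 15 30 20 20 17 21 17 20 17 58 19 19 20 4 2 0 -1
0 54 50 14 56 53 21 14 17 15 15 16 18 16 19 15 18 14 18 18 57 52 12 14 3 2 3 1
45 49 50 16 56 56 18 17 16 16 17 19 17 34 16 16 18 17 17 16 57 56 18 15 2
[... 2129 characters left out ...]
 90.6 177.7] 125 [0.644 0.43  0.079]
top [325.5 202.6] 48 [ 0.574 -0.151  0.017]
top [215.5 222. ] 18 [0.527 0.123 0.059]
top [346.8 257.3] 54 [ 0.435 -0.201  0.017]
scene [392.  198.1] 138 [0.652 0.435 0.081]
scene [276.8 196.9] 19 [0.55  0.124 0.055]
scene [169.2 200.2] 76 [ 0.435 -0.199  0.011]
scene [237.8 200.4] 20 [0.569 0.004 0.058]
scene [281.9 202.4] 17 [0.598 0.129 0.059]
scene [242.4 206.9] 32 [0.604 0.013 0.055]
scene [268.1 213.8] 70 [0.622 0.086 0.037]
scene [183.3 219.1] 112 [ 0.571 -0.154  0.01 ]
scene [234.4 242.5] 961 [ 0.781 -0.03   0.048]
scene [274.  280.7] 270 [0.887 0.041 0.014]
scene [348.  275.9] 360 [0.902 0.202 0.021]
scene [209.8 325.6] 4412 [ 1.121 -0.103  0.132]
```

```bash
python3 - <<'E'
from m import *
L=lambda n:(lambda d:{k:d[k] for k in d})(np.load(n+"0.npz"))
s=L("top");C=cloud(s);img=s["img"].astype(int);v,u=np.mgrid[:384,:512]
mj=(u>=195)&(u<285)&(v>=143)&(v<252);Z=C[...,2]
g=img.sum(-1)
# plate by height
pl=mj&(Z>.010)&(Z<.024); pl=cv2.morphologyEx(pl.astype(np.uint8),cv2.MORPH_OPEN,np.ones((2,2)))
n,l,st,ce=cv2.connectedComponentsWithStats(pl);k=1+np.argmax(st[1:,4]);b=l==k
print("plate",rect(onplane(s,np.c_[u[b],v[b]],.016)))
sl=mj&(Z>.069)&(Z<.09); print("handle",sl.sum(),rect(C[sl]))
dk=sl&(g<180); print("sleeve",dk.sum(),rect(onplane(s,np.c_[u[dk],v[dk]],.0745)), C[dk].mean(0), g[sl].min())
dr=mj&(g<150)&(Z>.038)&(Z<.06); n,l,st,ce=cv2.connectedComponentsWithStats(cv2.morphologyEx(dr.astype(np.uint8),cv2.MORPH_CLOSE,np.ones((3,3))))
for i in range(1,n):
    if st[i,4]>25:
        b=l==i; P=onplane(s,np.c_[u[b],v[b]],.048); print("rail",ce[i],st[i],rect(P),np.median(C[b][:,2]))
hsv=cv2.cvtColor(s["img"],cv2.COLOR_RGB2HSV); y=(cv2.inRange(hsv,(12,90,60),(32,255,255))>0)&(u>220)&(u<250)&(v>155)&(v<180)
print("pins",rect(onplane(s,np.c_[u[y],v[y]],.054)))
i=cv2.resize(s["img"][145:195,190:220],(480,800)[:2] if 0 else (360,600),interpolation=cv2.INTER_CUBIC)
s2=L("scene"); j=cv2.resize(s2["img"][180:250,220:310],(440,342),interpolation=cv2.INTER_CUBIC)
o=np.zeros((600,800,3),np.uint8);o[:,:360]=i;o[:342,360:]=j;cv2.imwrite("pics/crop2.png",o[...,::-1])
E
```

```text
plate (array([593.1,  67.3]), array([235.7, 175.5]), 4.39)
handle 313 (array([588.8,  70.5]), array([175. , 130.6]), 5.27)
sleeve 188 (array([509. ,  62.6]), array([14.3, 74.7]), 4.39) [0.50864441 0.06280561 0.07795826] 107
rail [243.07142857 161.14285714] [230 160  26   3  28] (array([679.9,  55.1]), array([ 2.8, 63.2]), 3.41) 0.054772939300428175
rail [256.07272727 194.14545455] [250 183   9  25  55] (array([593.9,  24.1]), array([63.4, 14.3]), 11.4) 0.05762039737241059
rail [220.01923077 200.29807692] [216 186  11  29 104] (array([582.5, 111.5]), array([70.5, 19.9]), 5.8) 0.055064049598152434
pins (array([663.2,  75.4]), array([25.9, 35.4]), 4.38)
```

View pics/crop2.png

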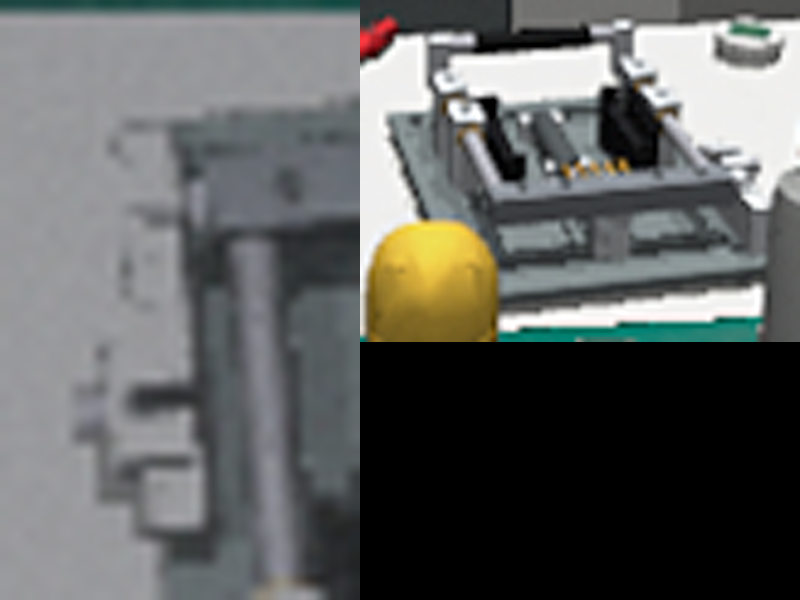

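The crop shows the tab's dark line near top pixel (203,177) and the pointer blade near (203,162). Next I refine the nest and tab and work out the first move.

```bash
cat >> m.py <<'E'
from scipy.spatial.transform import Rotation as Ro
def tcp():
    r=readout.sense(); return r,np.array(r["tcp_pos"]),Ro.from_quat(r["tool_rot"])
def plan(target,xdir_deg):
    "tool-frame rotvec deg and shift mm to a tool-down pose with tool x at xdir_deg"
    r,p,R=tcp(); a=np.radians(xdir_deg); X=np.array([np.cos(a),np.sin(a),0]); Zt=np.array([0,0,-1.])
    T=Ro.from_matrix(np.c_[X,np.cross(Zt,X),Zt])
    return np.r_[np.degrees((R.inv()*T).as_rotvec()),R.inv().apply(np.array(target)-p)*1000].round(2)
E
python3 - <<'E'
from m import *
print([a for a in dir(manip) if a[0]!='_'])
L=lambda n:(lambda d:{k:d[k] for k in d})(np.load(n+"0.npz"))
s=L("top");C=cloud(s);img=s["img"].astype(int);v,u=np.mgrid[:384,:512]
th=np.radians(4.39);E=np.array([[np.cos(th),np.sin(th)],[-np.sin(th),np.cos(th)]])
o=np.array([.5891,.0693]); N=(C[...,:2]-o)@E.T*1000;Z=C[...,2]*1000
for nm,m in(("bearings",(abs(N[...,0])<42)&(Z>52)&(Z<72)&(abs(N[...,1])>50)&(abs(N[...,1])<85)),):
    for sg in(1,-1):
        k=m&(N[...,1]*sg>0); q=N[k]; print(nm,sg,k.sum(),np.percentile(q[:,1],[3,50,97]).round(1),np.percentile(q[:,0],[2,50,98]).round(1))
g=img.sum(-1); k=(abs(N[...,0])<45)&(abs(N[...,1])<52)&(g<170)&(abs(N[...,1])>25)&(Z>36)
for sg in(1,-1):
    q=N[k&(N[...,1]*sg>0)]; print("rail",len(q),np.percentile(q[:,1],[3,50,97]).round(1),np.percentile(q[:,0],[3,50,97]).round(1))
k=(N[...,0]>40)&(N[...,0]<110)&(Z>55)&(abs(N[...,1])<80); q=N[k]; print("head y",np.percentile(q[:,1],[1,99]).round(1))
# tab profile: brightness in nest coords at z=.052 
gx=np.arange(45,104,1.5); gy=np.arange(72,92,2.)
W=np.array([[np.r_[o+np.array([x,y])/1000@E,.052] for y in gy] for x in gx])
uv=proj(s,W.reshape(-1,3)).astype(np.float32).reshape(len(gx),len(gy),2)
I=cv2.remap(s["img"].mean(-1).astype(np.float32),uv[...,0].copy(),uv[...,1].copy(),cv2.INTER_LINEAR)
for x,r in zip(gx,I): print(x,r.astype(int))
print(plan([.5455,-.150,.120],84.05))
E
```

```text
['PlanningError', 'tip_extent']
bearings 1 194 [50.5 58.7 67.2] [-41.   -3.9  39.8]
bearings -1 188 [-67.3 -59.1 -50.8] [-40.8  -3.9  39. ]
rail 118 [34.1 45.6 51.3] [-37.5  -3.5  32.4]
rail 99 [-50.5 -46.  -34.7] [-37.2  -1.6  32.7]
head y [-65.3  66.6]
45.0 [ 65 111 142 149 144 137 131 128 129 128]
46.5 [ 65  89 133 153 155 155 153 154 154 149]
48.0 [ 65  77 128 153 154 154 155 155 153 146]
49.5 [ 68  76 133 153 153 153 154 153 152 145]
51.0 [ 71  76 135 147 147 147 149 150 151 149]
52.5 [ 73  79 137 135 129 126 118 125 137 146]
54.0 [ 68  64  97  98  97  99  90  98 120 140]
55.5 [ 66  55  59  56  58  63  65  75 107 136]
57.0 [ 66  59  64  60  61  62  64  70 105 135]
58.5 [ 67  69  83  78  75  75  74  83 119 141]
60.0 [ 67  82 119 119 124 122 119 116 136 146]
61.5 [ 72  94 139 139 148 153 152 151 152 151]
63.0 [ 75 104 151 151 150 152 154 154 154 152]
64.5 [ 74 102 145 153 152 153 154 155 156 150]
66.0 [ 74 105 144 155 153 154 154 154 154 149]
67.5 [ 75 110 148 154 154 153 153 153 152 146]
69.0 [ 73 111 146 154 154 152 152 153 151 144]
70.5 [ 71 108 143 155 152 152 152 153 152 149]
[... 411 characters left out ...]
116 138 152]
85.5 [ 61  84 146 150 146 145 146 118 142 153]
87.0 [ 68  89 149 150 145 144 146 128 147 153]
88.5 [ 73  91 152 152 151 150 148 135 150 153]
90.0 [ 74  95 152 152 152 152 149 143 151 152]
91.5 [ 80  95 146 148 150 150 150 147 151 151]
93.0 [ 87  86 120 121 128 143 150 149 152 152]
94.5 [ 99  95 113 108 113 135 151 151 153 153]
96.0 [111 110 123 119 119 128 140 147 153 154]
97.5 [116 123 137 133 131 130 135 144 153 152]
99.0 [117 132 150 150 148 147 148 151 153 153]
100.5 [107 124 144 152 151 152 154 154 154 153]
102.0 [ 89 117 141 153 150 152 154 154 153 153]
103.5 [ 68 114 141 151 153 152 153 154 153 153]
[-9.0000e-02 -7.0000e-02 -5.7250e+01  4.1910e+02 -2.4428e+02  1.3603e+02]
```

Call:
move_arm([
  [0,0,-57.25,419,-244,136,0],
  [0,0,-57.25,419,-244,136,0],
  [0,0,-57.25,419,-244,136,0],
  [0,0,-57.25,419,-244,136,0],
  [0,0,-57.25,419,-244,136,0],
  [0,0,-57.25,419,-244,136,0],
  [0,0,-57.25,419,-244,136,0],
  [0,0,-57.25,419,-244,136,0],
  [0,0,-57.25,419,-244,136,0],
  [0,0,-57.25,419,-244,136,0],
  [0,0,-57.25,419,-244,136,0],
  [0,0,-57.25,419,-244,136,0],
], squeeze=30)

```text
t: 1.1
tcp_pos: [0.5445, -0.1521, 0.1204]
tool_rot: [0.743, 0.669, -0.0, -0.0]
force: [-0.5, -0.6, 0.5]
finger_gap: 0.996
gripper_force: 0.0
```

Call:
move_arm([
  [0,0,0,0,0,0,0],
  [0,0,0,0,0,0,0],
  [0,0,0,0,0,0,0],
])

```text
t: 1.35
tcp_pos: [0.5437, -0.1539, 0.121]
tool_rot: [0.742, 0.67, -0.0, -0.0]
force: [-0.5, -0.4, 0.7]
finger_gap: 0.997
gripper_force: 0.0
```

```bash
python3 - <<'E'
from m import *
print(plan([.5455,-.150,.026],84.05),tcp()[1],readout.sense()["t"])
E
```

```text
[-4.000e-02  1.000e-02  7.000e-02  4.070e+00  1.420e+00  9.501e+01] [ 0.54374606 -0.15389891  0.12101076] 1.35
```

Call:
move_arm([
  [0,0,0,4,1.5,35,0],
  [0,0,0,4,1.5,60,0],
  [0,0,0,4,1.5,75,0],
  [0,0,0,4,1.5,80,0],
  [0,0,0,4,1.5,80,0],
  [0,0,0,4,1.5,80,0],
])

```text
t: 1.85
tcp_pos: [0.5459, -0.1516, 0.0419]
tool_rot: [0.743, 0.669, 0.0, 0.0]
force: [0.5, -0.5, 0.1]
finger_gap: 0.997
gripper_force: 0.0
```

```bash
python3 - <<'E'
from m import *
print(plan([.5455,-.150,.026],84.05),tcp()[1],readout.sense()["t"])
s=snap("scene"); cv2.imwrite("pics/sc2.png",cv2.resize(s["img"][150:240,120:240],(720,540),interpolation=cv2.INTER_CUBIC)[...,::-1])
E
```

```text
[ 0.05  0.03 -0.11  1.56 -0.59 15.92] [ 0.5459075  -0.15160607  0.0419254 ] 1.85
```

View pics/sc2.png

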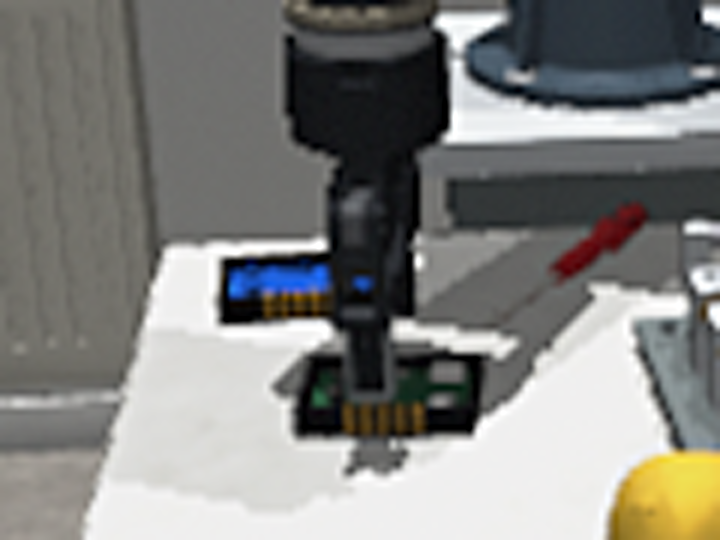

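The finger stands at crop (368,385), a little left of the contact row's middle at (384,418). I check this by projection.

```bash
python3 - <<'E'
from m import *
s=snap("scene");r,p,R=tcp()
d=np.array([np.cos(np.radians(-6)),np.sin(np.radians(-6)),0])
f=p+d*.05+np.array([0,0,-.008]); 
for n,P in(("fingertip",f),("contacts",np.array([.5455,-.150,.006])+d*.03)): print(n,P.round(3),((proj(s,P)-[120,150])*6).round(0))
C=cloud(s);v,u=np.mgrid[:384,:512]
# finger cloud: in front finger, z 25..60mm
k=(C[...,0]>.57)&(C[...,0]<.64)&(abs(C[...,1]+.15)<.06)&(C[...,2]>.024)&(C[...,2]<.06)
q=C[k];print(k.sum(),q.mean(0),np.percentile(q[:,1],[3,97]),np.percentile(q[:,0],[3,50,97]),q[:,2].min())
k=(C[...,0]>.555)&(C[...,0]<.60)&(abs(C[...,1]+.15)<.06)&(C[...,2]>.006)&(C[...,2]<.018)
q=C[k];print("front wall",np.percentile(q,[2,50,98],axis=0).round(4))
E
```

```text
fingertip [ 0.596 -0.157  0.035] [[368. 391.]]
contacts [ 0.575 -0.153  0.006] [[380. 425.]]
78 [ 0.59892717 -0.15693512  0.0464506 ] [-0.16781907 -0.14622843] [0.59262626 0.59962655 0.60454824] 0.031975300030786004
front wall [[ 0.5566 -0.1952  0.0066]
 [ 0.5726 -0.1537  0.0117]
 [ 0.5799 -0.1113  0.0163]]
```

Call:
move_arm([
  [0,0,0,1.5,-0.6,10,0],
  [0,0,0,1.5,-0.6,19,0],
  [0,0,0,1.5,-0.6,19,0],
  [0,0,0,1.5,-0.6,19,0.2],
  [0,0,0,1.5,-0.6,19,0.4],
  [0,0,0,1.5,-0.6,19,0.5],
  [0,0,0,1.5,-0.6,19,0.5],
  [0,0,0,1.5,-0.6,19,0.5],
  [0,0,0,1.5,-0.6,19,0.5],
  [0,0,0,1.5,-0.6,19,0.5],
], squeeze=30)

```text
t: 2.78
tcp_pos: [0.5455, -0.1486, 0.0224]
tool_rot: [0.743, 0.669, 0.0, 0.0]
force: [-0.2, 0.6, 0.3]
finger_gap: 0.697
gripper_force: 33.6
```

Call:
move_arm([
  [0,0,0,0,0,-20,0.5],
  [0,0,0,0,0,-50,0.5],
  [0,0,0,0,0,-85,0.5],
  [0,0,0,0,0,-115,0.5],
  [0,0,0,0,0,-130,0.5],
  [0,0,0,0,0,-130,0.5],
  [0,0,0,0,0,-130,0.5],
])

```text
t: 3.37
tcp_pos: [0.5455, -0.1487, 0.1528]
tool_rot: [0.743, 0.669, 0.0, 0.001]
force: [0.8, 0.4, -1.4]
finger_gap: 0.692
gripper_force: 33.5
```

```bash
python3 - <<'E'
from m import *
t=np.radians(94.39);ny=np.array([np.cos(t),np.sin(t)])
g=np.array([.5891,.0693])+.0014*ny
print(plan([*g,.14],94.39),tcp()[1],readout.sense()["finger_gap"])
E
```

```text
[ 8.0000e-02  4.0000e-02 -1.0340e+01  2.2274e+02  2.0480e+01  1.2740e+01] [ 0.54552461 -0.14871184  0.15284734] 0.6923367863586254
```

Call:
move_arm([
  [0,0,-2,25,3,0,0.5],
  [0,0,-4,60,6,0,0.5],
  [0,0,-6,100,9,0,0.5],
  [0,0,-8,140,13,0,0.5],
  [0,0,-10.3,180,17,5,0.5],
  [0,0,-10.3,210,20,10,0.5],
  [0,0,-10.3,222.7,20.5,13,0.5],
  [0,0,-10.3,222.7,20.5,13,0.5],
  [0,0,-10.3,222.7,20.5,13,0.5],
  [0,0,-10.3,222.7,20.5,13,0.5],
])

```text
t: 4.2
tcp_pos: [0.5882, 0.0696, 0.1382]
tool_rot: [0.68, 0.733, -0.001, -0.001]
force: [0.3, 0.5, -0.8]
finger_gap: 0.692
gripper_force: 33.4
```

```bash
python3 - <<'E'
from m import *
t=np.radians(94.39);ny=np.array([np.cos(t),np.sin(t)]);nx=np.array([ny[1],-ny[0]])
o=np.array([.5891,.0693]);g=o+.0014*ny
print(plan([*g,.14],94.39),tcp()[1],Ro.from_quat(readout.sense()["tool_rot"]).as_matrix()[:,0:2].T.round(3))
for n in("scene","top"):
    s=snap(n);C=cloud(s);N=np.stack([(C[...,:2]-o)@nx,(C[...,:2]-o)@ny,C[...,2]],-1)*1000
    k=(abs(N[...,0])<45)&(abs(N[...,1])<60)&(N[...,2]>95)&(N[...,2]<138)
    q=N[k];print(n,k.sum(),np.percentile(q,[2,50,98],axis=0).round(1) if len(q) else '')
    hsv=cv2.cvtColor(s["img"],cv2.COLOR_RGB2HSV);y=k&(cv2.inRange(hsv,(12,90,60),(32,255,255))>0)
    if y.any(): print("brass",y.sum(),np.percentile(N[y],[5,50,95],axis=0).round(1),N[y].mean(0))
    for z0 in(100,112,124):
        w=k&(N[...,0]>20)&(N[...,2]>z0)&(N[...,2]<z0+12)
        if w.sum()>8: print(z0,np.percentile(N[w],[2,50,98],axis=0).round(1).tolist())
s=snap("scene");cv2.imwrite("pics/sc3.png",cv2.resize(s["img"][130:250,200:340],(700,600),interpolation=cv2.INTER_CUBIC)[...,::-1])
E
```

```text
[-0.13  0.02 -0.08  1.03  0.9  -1.78] [0.5881673  0.06959803 0.13822641] [[-0.075  0.997 -0.   ]
 [ 0.997  0.075 -0.002]]
scene 385 [[-32.  -44.8 115.2]
 [ 22.4  -9.6 125.5]
 [ 43.1  39.4 136.5]]
brass 21 [[  7.8 -18.5 118.9]
 [ 28.6 -12.9 124.7]
 [ 30.4  18.2 130.4]] [ 26.93681364  -3.65853522 125.09796253]
112 [[22.0, -44.5, 114.5], [29.4, -8.7, 119.6], [37.8, 38.9, 123.8]]
124 [[22.2, -43.8, 124.3], [29.8, -5.9, 128.8], [43.8, 40.1, 134.8]]
top 30 [[-23.1 -25.  120.4]
 [-14.4 -19.7 125.2]
 [ -6.1  39.1 134.7]]
```

View pics/sc3.png

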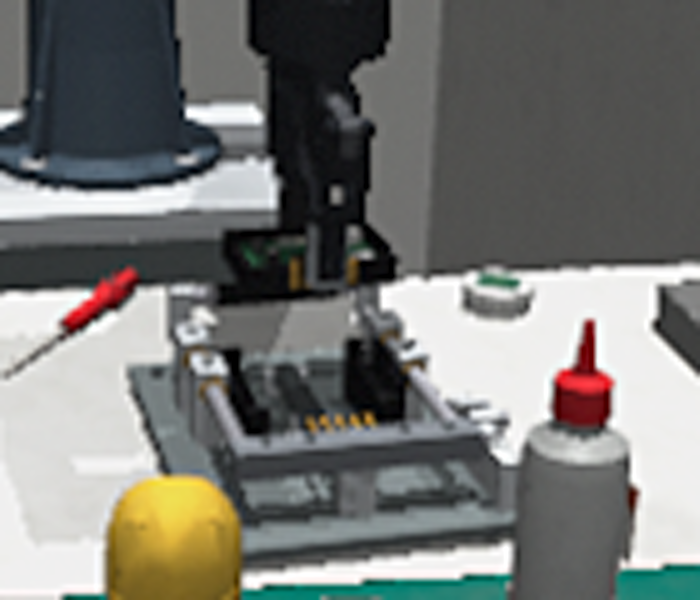

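The tray hangs level above the jig, contacts toward the pins: front wall at crop (245–395, 270), brass at 295 and 352. I compare lateral centres within this one view.

```bash
python3 - <<'E'
from m import *
t=np.radians(94.39);ny=np.array([np.cos(t),np.sin(t)]);nx=np.array([ny[1],-ny[0]]);o=np.array([.5891,.0693])
s=snap("scene");hsv=cv2.cvtColor(s["img"],cv2.COLOR_RGB2HSV);y=cv2.inRange(hsv,(10,80,40),(34,255,255))>0
v,u=np.mgrid[:384,:512]
def ray(uv):
    d=np.c_[uv,np.ones(len(uv))]@np.linalg.inv(s["K"]).T@s["R"]; return -s["R"].T@s["t"],d
def onx(uv,x):
    c,d=ray(np.atleast_2d(uv).astype(float)); n3=np.r_[nx,0]; k=((x+o@nx)-c@n3)/(d@n3); P=c+d*k[:,None]
    return np.c_[P[:,:2]@ny-o@ny,P[:,2]]*1000
m=y&(u>240)&(u<285)&(v>172)&(v<192); P=onx(np.c_[u[m],v[m]],.029); print("contacts y,z",np.unique(np.c_[u[m],P[:,0].round()],axis=0).astype(int).tolist(),P.min(0),P.max(0))
m=y&(u>255)&(u<280)&(v>208)&(v<220); W=onplane(s,np.c_[u[m],v[m]],.053); q=np.c_[(W[:,:2]-o)@nx,(W[:,:2]-o)@ny]*1000; print("pins",q.min(0),q.max(0),q.mean(0),m.sum())
# front wall silhouette: dark pixels in rows at z~108-112 (underside band)
for z in(.120,.124,.128):
    ys=np.arange(-60,60,1.)
    W=np.array([np.r_[o+nx*.029+ny*a/1000,z] for a in ys]);uv=proj(s,W).astype(np.float32)
    I=cv2.remap(s["img"].mean(-1).astype(np.float32),uv[:,:1].copy(),uv[:,1:].copy(),cv2.INTER_LINEAR).ravel().astype(int)
    print(z,I[:25].tolist(),I[-25:].tolist())
E
```

```text
contacts y,z [[258, -19], [258, -18], [259, -16], [260, -13], [269, 12], [269, 13], [270, 15], [270, 16], [271, 18]] [-18.8776947  118.58033656] [ 18.40024126 136.28344761]
pins [ 56.0374193  -18.39646951] [69.85282997 21.37605566] [63.15083971  2.0653297 ] 29
0.12 [48, 32, 18, 9, 9, 10, 11, 12, 12, 13, 14, 15, 15, 15, 14, 14, 13, 13, 14, 14, 14, 12, 10, 12, 13] [22, 23, 20, 16, 27, 54, 78, 92, 98, 107, 127, 148, 170, 176, 179, 183, 180, 177, 176, 158, 141, 125, 109, 96, 92]
0.124 [44, 40, 35, 33, 35, 37, 38, 38, 37, 33, 27, 22, 17, 12, 10, 12, 14, 15, 14, 14, 14, 14, 14, 14, 13] [10, 8, 4, 0, 28, 63, 99, 105, 109, 113, 111, 109, 106, 105, 104, 104, 104, 105, 105, 105, 105, 102, 95, 87, 81]
0.128 [54, 55, 56, 57, 57, 58, 55, 51, 46, 36, 27, 18, 14, 10, 8, 9, 10, 10, 11, 11, 12, 12, 12, 12, 12] [12, 8, 4, 0, 26, 53, 77, 87, 100, 109, 110, 112, 113, 112, 111, 111, 111, 112, 113, 113, 114, 109, 100, 92, 87]
```

Call:
move_arm([
  [0,0,0,2,1.3,10,0.5],
  [0,0,0,2,1.3,25,0.5],
  [0,0,0,2,1.3,40,0.5],
  [0,0,0,2,1.3,50,0.5],
  [0,0,0,2,1.3,56,0.5],
  [0,0,0,2,1.3,56,0.5],
  [0,0,0,2,1.3,56,0.5],
  [0,0,0,2,1.3,56,0.5],
])

```text
t: 5.07
tcp_pos: [0.5906, 0.0728, 0.0838]
tool_rot: [0.68, 0.733, 0.0, 0.0]
force: [-0.6, -0.3, -0.7]
finger_gap: 0.693
gripper_force: 33.5
```

```bash
python3 - <<'E'
from m import *
t=np.radians(94.39);ny=np.array([np.cos(t),np.sin(t)]);nx=np.array([ny[1],-ny[0]]);o=np.array([.5891,.0693])
r,p,_=tcp();print("tcp nest",(p[:2]-o)@nx*1000,(p[:2]-o)@ny*1000,p[2])
a=snap("scene")["img"][170:245,230:320];b=snap("top")["img"][145:250,190:285]
i=np.zeros((525,800,3),np.uint8);i[:333,:400]=cv2.resize(a,(400,333),interpolation=cv2.INTER_CUBIC);i[:442,400:]=cv2.resize(b,(400,442),interpolation=cv2.INTER_CUBIC)
cv2.imwrite("pics/c4.png",i[...,::-1])
E
```

```text
tcp nest 1.7316478344734165 3.3661924930235045 0.08375915388129632
```

View pics/c4.png

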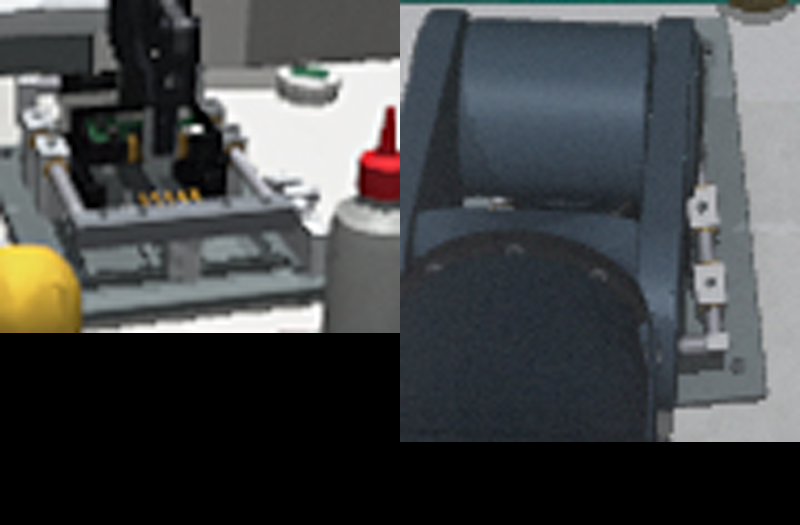

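The scene crop shows the carrier just above the seat between the bearings, arms clear; the top view is blocked by the wrist. I trim the position and lower in small steps.

Call:
move_arm([
  [0,0,0,-1.2,-1.2,1,0.5],
  [0,0,0,-1.2,-1.2,3,0.5],
  [0,0,0,-1.2,-1.2,5,0.5],
  [0,0,0,-1.2,-1.2,6,0.5],
  [0,0,0,-1.2,-1.2,6,0.5],
  [0,0,0,-1.2,-1.2,6,0.5],
])

```text
t: 5.67
tcp_pos: [0.5888, 0.0716, 0.0771]
tool_rot: [0.68, 0.733, -0.0, -0.0]
force: [-0.4, -0.3, -1.3]
finger_gap: 0.693
gripper_force: 33.5
```

```bash
cat > n.py <<'E'
from m import *
t=np.radians(94.39);ny=np.array([np.cos(t),np.sin(t)]);nx=np.array([ny[1],-ny[0]]);o=np.array([.5891,.0693])
r,p,R=tcp();print("nest",((p[:2]-o)@nx*1000).round(2),((p[:2]-o)@ny*1000).round(2),(p[2]*1000).round(2),"F",np.round(r["force"],1),"T",np.round(r["ft_torque"],2),"t",r["t"],"gap",r["finger_gap"],plan([*o,.0684],94.39))
E
python3 n.py
```

```text
nest -0.08 2.3 77.14 F [-0.4 -0.3 -1.3] T [ 0.   -0.04 -0.01] t 5.6667 gap 0.693294983070984 [-0.01 -0.   -0.04 -2.3   0.09  8.74]
```

Call:
move_arm([
  [0,0,0,0,0.4,1,0.5],
  [0,0,0,0,0.4,2,0.5],
  [0,0,0,0,0.4,3,0.5],
  [0,0,0,0,0.4,4,0.5],
  [0,0,0,0,0.4,4,0.5],
])

```text
t: 6.08
tcp_pos: [0.5891, 0.0716, 0.073]
tool_rot: [0.68, 0.733, -0.0, -0.0]
force: [-0.7, 0.3, -1.3]
finger_gap: 0.694
gripper_force: 33.5
```

Call:
move_arm([
  [0,0,0,0,0,1,0.5],
  [0,0,0,0,0,2,0.5],
  [0,0,0,0,0,3,0.5],
  [0,0,0,0,0,3,0.5],
])

```text
t: 6.42
tcp_pos: [0.5892, 0.0716, 0.07]
tool_rot: [0.68, 0.733, -0.0, -0.0]
force: [0.2, -0.2, -0.4]
finger_gap: 0.692
gripper_force: 33.5
```

```bash
python3 n.py
```

```text
nest 0.23 2.31 70.04 F [ 0.2 -0.2 -0.4] T [ 0.04  0.05 -0.04] t 6.4167 gap 0.6917323069592589 [-0.02 -0.   -0.04 -2.31 -0.23  1.64]
```

Call:
move_arm([
  [0,0,0,0,0,0.7,0.5],
  [0,0,0,0,0,1.4,0.5],
  [0,0,0,0,0,2,0.5],
  [0,0,0,0,0,2,0.5],
])

```text
t: 6.75
tcp_pos: [0.5893, 0.0716, 0.0684]
tool_rot: [0.68, 0.733, 0.0, 0.0]
force: [-0.4, 0.2, -0.1]
finger_gap: 0.694
gripper_force: 33.5
```

```bash
python3 n.py
```

```text
nest 0.42 2.28 68.37 F [-0.4  0.2 -0.1] T [0.01 0.02 0.01] t 6.75 gap 0.694474767217912 [ 0.01  0.   -0.04 -2.28 -0.42 -0.03]
```

Call:
move_arm([
  [0,0,0,0,0,0.5,0.5],
  [0,0,0,0,0,1,0.5],
  [0,0,0,0,0,1.5,0.5],
  [0,0,0,0,0,1.5,0.5],
])

```text
t: 7.08
tcp_pos: [0.5893, 0.0716, 0.0683]
tool_rot: [0.68, 0.733, 0.0, 0.0]
force: [-2.0, -0.2, 9.1]
finger_gap: 0.698
gripper_force: 34.6
```

```bash
python3 n.py
```

```text
nest 0.4 2.28 68.29 F [-2.  -0.2  9.1] T [-0.    0.48 -0.03] t 7.0833 gap 0.6982065565702149 [ 0.02  0.01 -0.03 -2.28 -0.4  -0.11]
```

Call:
move_arm([
  [0,0,0,0,0,-1,0.28],
  [0,0,0,0,0,-1,0.22],
  [0,0,0,0,0,-1,0.16],
  [0,0,0,0,0,-1,0.16],
  [0,0,0,0,0,-10,0.16],
  [0,0,0,0,0,-35,0.16],
  [0,0,0,0,0,-65,0.16],
  [0,0,0,0,0,-65,0.16],
])

```text
t: 7.75
tcp_pos: [0.5928, 0.0715, 0.1371]
tool_rot: [0.68, 0.734, 0.003, 0.004]
force: [1.4, -0.4, -0.1]
finger_gap: 0.843
gripper_force: 0.0
```

```bash
python3 n.py; python3 - <<'E'
from m import *
t=np.radians(94.39);ny=np.array([np.cos(t),np.sin(t)]);o=np.array([.5891,.0693]);nx=np.array([ny[1],-ny[0]])
print(plan([*(o-.08*nx),.115],94.39))
E
```

```text
nest 3.83 1.93 137.06 F [ 1.4 -0.4 -0.1] T [ 0.06 -0.   -0.02] t 7.75 gap 0.8429353159017349 [ 5.700e-01  8.000e-02 -3.000e-02 -1.840e+00 -4.520e+00  6.863e+01]
[ 5.700e-01  8.000e-02 -3.000e-02 -1.940e+00 -8.405e+01  2.123e+01]
```

Call:
move_arm([
  [0,0,0,-2,-15,0,0.1],
  [0,0,0,-2,-45,0,0],
  [0,0,0,-2,-70,5,0],
  [0,0,0,-2,-81,10,0],
  [0,0,0,-2,-81,15,0],
  [0,0,0,-2,-81,15,0],
  [0,0,0,-2,-81,15,0],
  [0,0,0,-2,-81,15,0],
])

```text
t: 8.42
tcp_pos: [0.5106, 0.0633, 0.117]
tool_rot: [0.68, 0.733, 0.001, 0.001]
force: [0.5, -0.5, 0.1]
finger_gap: 1.003
gripper_force: 0.0
```

```bash
python3 n.py; python3 - <<'E'
from m import *
t=np.radians(94.39);ny=np.array([np.cos(t),np.sin(t)]);o=np.array([.5891,.0693]);nx=np.array([ny[1],-ny[0]])
print(plan([*(o-.08*nx),.075],94.39))
a=snap("scene");b=snap("top");np.savez("top5.npz",**b);np.savez("scene5.npz",**a)
i=np.zeros((525,800,3),np.uint8);i[:333,:400]=cv2.resize(a["img"][170:245,230:320],(400,333),interpolation=cv2.INTER_CUBIC);i[:442,400:]=cv2.resize(b["img"][145:250,190:285],(400,442),interpolation=cv2.INTER_CUBIC)
cv2.imwrite("pics/c5.png",i[...,::-1])
for n,s in(("scene",a),("top",b)):
    C=cloud(s);N=np.stack([(C[...,:2]-o)@nx,(C[...,:2]-o)@ny,C[...,2]],-1)*1000
    k=(abs(N[...,0])<36)&(abs(N[...,1])<42)&(N[...,2]>50)&(N[...,2]<75);q=N[k];print(n,k.sum(),np.percentile(q,[2,50,98],axis=0).round(1).tolist())
    k&=np.abs(N[...,0])>25
    if k.sum()>20:
        A=np.c_[N[k][:,:2],np.ones(k.sum())];print("wall tilt fit",np.linalg.lstsq(A,N[k][:,2],rcond=None)[0])
E
```

```text
nest -78.7 0.04 117.0 F [ 0.5 -0.5  0.1] T [-0.01  0.02 -0.02] t 8.4167 gap 1.0025632450921935 [ 1.400e-01  2.000e-02 -4.000e-02  4.000e-02  7.857e+01  4.880e+01]
[ 1.40e-01  2.00e-02 -4.00e-02 -2.00e-02 -1.41e+00  4.20e+01]
scene 349 [[-28.6, -39.9, 50.8], [-0.4, 1.8, 55.6], [32.7, 41.4, 61.5]]
wall tilt fit [-2.25705686e-02  6.27751438e-03  5.66614031e+01]
top 257 [[10.0, -40.6, 51.2], [23.9, -8.1, 56.4], [32.5, 38.9, 66.6]]
wall tilt fit [ 4.56375898e-01 -1.11543490e-02  4.59081523e+01]
```

View pics/c5.png

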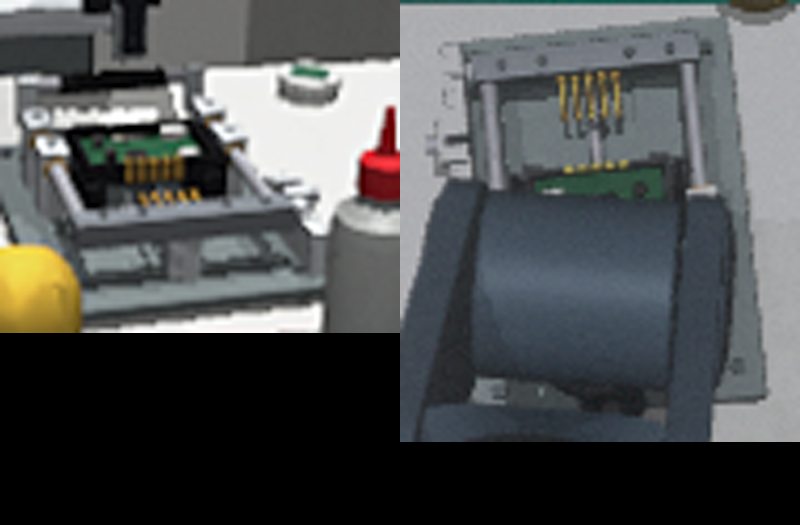

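The carrier lies flat in the seat, brass at scene crop (155,168) facing the pins at (170,197). Fingers are now pre-closed, lowered over the bar and pinched.

Call:
move_arm([
  [0,0,0,0,-1.4,0,0.5],
  [0,0,0,0,-1.4,0,0.5],
  [0,0,0,0,-1.4,0,0.5],
  [0,0,0,0,-1.4,10,0.5],
  [0,0,0,0,-1.4,25,0.5],
  [0,0,0,0,-1.4,35,0.5],
  [0,0,0,0,-1.4,40,0.5],
  [0,0,0,0,-1.4,40,0.5],
  [0,0,0,0,-1.4,40,0.5],
])

```text
t: 9.27
tcp_pos: [0.5071, 0.0634, 0.0763]
tool_rot: [0.68, 0.733, -0.0, -0.0]
force: [-0.2, -0.4, 0.4]
finger_gap: 0.498
gripper_force: 0.0
```

```bash
python3 n.py
```

```text
nest -82.25 0.35 76.29 F [-0.2 -0.4  0.4] T [-0.04  0.03 -0.  ] t 9.2667 gap 0.4976499009925097 [-6.000e-02 -1.000e-02 -4.000e-02 -2.900e-01  8.226e+01  7.800e+00]
```

Call:
move_arm([
  [0,0,0,0,2,0,0.65],
  [0,0,0,0,2,0,0.8],
  [0,0,0,0,2,0,1],
  [0,0,0,0,2,0,1],
  [0,0,0,0,2,0,1],
  [0,0,0,0,2,0,1],
  [0,0,0,0,2,0,1],
], squeeze=60)

```text
t: 9.85
tcp_pos: [0.5082, 0.0634, 0.0774]
tool_rot: [0.68, 0.734, -0.001, -0.001]
force: [-3.8, -1.6, 5.9]
finger_gap: 0.153
gripper_force: 58.6
```

```bash
python3 n.py
```

```text
nest -81.08 0.31 77.35 F [-3.8 -1.6  5.9] T [-0.28  0.61  0.01] t 9.85 gap 0.15303623297606123 [-1.10e-01  1.00e-02 -1.00e-02 -3.00e-01  8.11e+01  8.80e+00]
```

Call:
move_arm([
  [0,0,0,0,-3,0,1],
  [0,0,0,0,-8,0,1],
  [0,0,0,0,-14,0,1],
  [0,0,0,0,-20,0,1],
  [0,0,0,0,-25,0,1],
  [0,0,0,0,-29,0,1],
  [0,0,0,0,-32,0,1],
  [0,0,0,0,-34,0,1],
  [0,0,0,0,-34,0,1],
  [0,0,0,0,-34,0,1],
])

```text
t: 10.68
tcp_pos: [0.4804, 0.0612, 0.0774]
tool_rot: [0.68, 0.733, 0.004, 0.004]
force: [6.7, 4.6, -3.6]
finger_gap: 0.158
gripper_force: 58.6
```

```bash
python3 n.py; cat > pt.py <<'E'
from m import *
t=np.radians(94.39);ny=np.array([np.cos(t),np.sin(t)]);nx=np.array([ny[1],-ny[0]]);o=np.array([.5891,.0693])
s=snap("top");np.savez("top6.npz",**s)
gx=np.arange(40,72,1.); gy=np.arange(66,92,2.)
W=np.array([[np.r_[o+nx*x/1e3+ny*y/1e3,.052] for y in gy] for x in gx])
uv=proj(s,W.reshape(-1,3)).astype(np.float32).reshape(len(gx),len(gy),2)
I=cv2.remap(s["img"].mean(-1).astype(np.float32),uv[...,0].copy(),uv[...,1].copy(),cv2.INTER_LINEAR)
print("y",gy)
for x,r in zip(gx,I): print(x,r.astype(int))
hsv=cv2.cvtColor(s["img"],cv2.COLOR_RGB2HSV);v,u=np.mgrid[:384,:512]
y=(cv2.inRange(hsv,(12,90,60),(32,255,255))>0)&(u>215)&(u<255)&(v>155)&(v<195)
W=onplane(s,np.c_[u[y],v[y]],.054);q=(W[:,:2]-o)@nx*1000;print("pins x",np.percentile(q,[2,50,98]))
E
python3 pt.py
```

```text
nest -108.97 0.24 77.42 F [ 6.7  4.6 -3.6] T [ 0.73 -0.87  0.06] t 10.6833 gap 0.15804821148750853 [ 6.7000e-01  4.0000e-02 -1.0000e-01 -4.0000e-02  1.0886e+02  1.0300e+01]
y [66. 68. 70. 72. 74. 76. 78. 80. 82. 84. 86. 88. 90.]
40.0 [ 95 108 103  86 137 171 171 172 168 163 136 104 103]
41.0 [ 96 108 103  84 131 151 146 149 155 157 131  93  93]
42.0 [ 99 108 103  81 124 131 116 118 122 130 119 101 100]
43.0 [101 107 101  81 126 129 107  95  93 102 110 111 114]
44.0 [103 107  99  81 132 146 138 128 122 118 121 124 130]
45.0 [103 106  97  79 131 163 170 163 155 150 147 147 146]
46.0 [103 104  95  78 114 156 175 176 176 175 174 168 162]
47.0 [103 103  93  75  95 151 175 175 175 176 175 174 168]
48.0 [102 105  94  75  88 149 175 174 175 176 176 174 165]
49.0 [102 106  94  75  87 151 175 174 175 175 176 174 163]
50.0 [102 106  94  76  87 153 175 175 175 174 174 174 166]
51.0 [102 104  94  79  86 154 168 168 170 171 172 173 171]
52.0 [ 97 101  94  82  88 154 160 155 155 148 154 163 170]
53.0 [ 85  86  86  80  83 146 146 142 138 127 132 150 166]
54.0 [ 71  73  78  76  71 108 113 113 115 106
[... 361 characters left out ...]
7 165]
61.0 [ 65  74  82  83 105 155 158 171 176 171 167 168 169]
62.0 [ 71  80  87  86 116 166 167 173 176 176 176 174 171]
63.0 [ 91  87  94  89 121 174 175 175 176 176 175 175 172]
64.0 [110  94 104  92 120 168 172 175 175 175 175 175 172]
65.0 [119 103 114  94 119 162 170 174 174 175 175 176 172]
66.0 [122 112 135 104 115 148 159 170 174 174 175 176 171]
67.0 [124 123 155 115 109 126 137 148 168 174 175 176 169]
68.0 [126 131 165 125 109 105 114 125 164 174 175 175 168]
69.0 [129 136 168 141 133 132 129 129 164 174 174 174 168]
70.0 [130 141 168 156 158 157 153 152 169 174 174 174 169]
71.0 [131 141 164 146 159 170 172 173 173 174 174 174 172]
pins x [30.20184696 45.44310503 59.09363809]
```

Call:
move_arm([
  [0,0,0,0,-2,0,1],
  [0,0,0,0,-4,0,1],
  [0,0,0,0,-6,0,1],
  [0,0,0,0,-8,0,1],
  [0,0,0,0,-10,0,1],
  [0,0,0,0,-10,0,1],
  [0,0,0,0,-10,0,1],
  [0,0,0,0,-10,0,1],
])

```text
t: 11.4
tcp_pos: [0.472, 0.0605, 0.0774]
tool_rot: [0.68, 0.733, 0.005, 0.005]
force: [8.7, 7.2, -5.3]
finger_gap: 0.155
gripper_force: 58.5
```

```bash
python3 n.py;  python3 pt.py | awk '/^pins/||/^y/||($1>=50)'; sleep 0; python3 - <<'E'
from m import *
t=np.radians(94.39);ny=np.array([np.cos(t),np.sin(t)]);nx=np.array([ny[1],-ny[0]]);o=np.array([.5891,.0693])
v,u=np.mgrid[:384,:512]
for n in("top0","top6"):
    d=np.load(n+".npz");s={k:d[k] for k in d}
    C=cloud(s);N=np.stack([(C[...,:2]-o)@nx,(C[...,:2]-o)@ny,C[...,2]],-1)*1000
    # head crossbar top (z~62): trailing/leading edges
    k=(N[...,2]>57)&(N[...,2]<68)&(abs(N[...,1])<50)&(N[...,0]>47)&(N[...,0]<120)
    print(n,"head",k.sum(),np.percentile(N[k][:,0],[2,25,50,75,98]).round(1),N[k][:,0].mean().round(2))
E
```

```text
nest -117.41 0.23 77.44 F [ 8.7  7.2 -5.3] T [ 0.99 -1.19  0.11] t 11.4 gap 0.15483432393748153 [ 8.5000e-01  6.0000e-02 -1.2000e-01  2.0000e-02  1.1727e+02  1.0780e+01]
y [66. 68. 70. 72. 74. 76. 78. 80. 82. 84. 86. 88. 90.]
50.0 [ 68  64  65  69  85 152 173 173 173 173 173 172 165]
51.0 [ 66  65  69  74  86 153 167 166 167 170 172 172 169]
52.0 [ 67  66  72  79  89 154 159 153 152 147 153 162 168]
53.0 [ 73  72  76  80  84 146 145 140 135 125 131 149 163]
54.0 [ 80  76  80  79  72 109 112 111 112 104 112 137 159]
55.0 [ 99  86  88  80  58  70  77  84  86  85  95 128 156]
56.0 [122  97 104  92  61  66  64  66  66  65  78 120 154]
57.0 [137 109 120 103  64  69  65  68  70  73  81 122 155]
58.0 [136 117 133 111  71  75  68  70  75  81  90 132 158]
59.0 [135 127 145 119  82  94  85  87  95 100 106 142 162]
60.0 [132 130 153 126  95 112 104 110 124 136 135 156 166]
61.0 [128 124 154 131 111 133 123 132 154 169 166 168 170]
62.0 [125 119 154 135 129 154 149 151 163 174 174 174 172]
63.0 [123 113 152 133 138 172 172 170 171 174 173 175 172]
64.0 [120 109 150 125 131 167 174 174 175 174 173 175 172]
65.0 [119 107 146 115 125 163 174 174 175 174 174 176 171]
66.0 [119 107 127 104 126 163 174 173 175 175 175 176 170]
67.0 [118 105 107  93 128 167 174 174 175 175 175 175 169]
68.0 [119 106 100  88 130 170 174 175 175 174 174 173 167]
69.0 [119 109 102  86 128 166 174 175 175 174 173 171 164]
70.0 [115 110 103  84 125 162 175 174 175 175 173 171 166]
71.0 [105 107 103  83 126 161 175 174 175 176 174 172 170]
pins x [27.00788216 39.3971655  51.25396132]
top0 head 297 [ 83.5  91.3  96.  100.6 105.1] 95.71
top6 head 302 [51.3 55.  59.8 64.5 69.1] 59.85
```

Call:
move_arm([
  [0,0,0,0,-1,0,1],
  [0,0,0,0,-2,0,1],
  [0,0,0,0,-3,0,1],
  [0,0,0,0,-4,0,1],
  [0,0,0,0,-5,0,1],
  [0,0,0,0,-5,0,1],
  [0,0,0,0,-5,0,1],
  [0,0,0,0,-5,0,1],
])

```text
t: 12.12
tcp_pos: [0.4678, 0.0602, 0.0774]
tool_rot: [0.68, 0.733, 0.006, 0.006]
force: [10.0, 7.7, -6.4]
finger_gap: 0.152
gripper_force: 58.4
```

```bash
python3 n.py;  python3 pt.py | awk '/^pins/||/^y/||($1>=46&&$1<66)'; python3 - <<'E'
from m import *
t=np.radians(94.39);ny=np.array([np.cos(t),np.sin(t)]);nx=np.array([ny[1],-ny[0]]);o=np.array([.5891,.0693])
d=np.load("top6.npz");s={k:d[k] for k in d};C=cloud(s);N=np.stack([(C[...,:2]-o)@nx,(C[...,:2]-o)@ny,C[...,2]],-1)*1000
k=(N[...,2]>57)&(N[...,2]<68)&(abs(N[...,1])<50)&(N[...,0]>44)&(N[...,0]<120);print("head",np.percentile(N[k][:,0],[2,50,98]),N[k][:,0].mean())
a=snap("scene")["img"][190:235,225:310];b=s["img"][150:200,192:262]
i=np.zeros((600,800,3),np.uint8);i[:420,:390]=0;i[:206,:390]=cv2.resize(a,(390,206),interpolation=cv2.INTER_CUBIC);i[:293,390:]=cv2.resize(b,(410,293),interpolation=cv2.INTER_CUBIC)
i[300:600,:400]=cv2.resize(b[12:42,0:40],(400,300),interpolation=cv2.INTER_NEAREST)
cv2.imwrite("pics/c6.png",i[...,::-1])
E
```

```text
nest -121.61 0.21 77.43 F [10.   7.7 -6.4] T [ 1.14 -1.35  0.07] t 12.1167 gap 0.15246638681180283 [ 9.4000e-01  6.0000e-02 -1.3000e-01  8.0000e-02  1.2145e+02  1.1030e+01]
y [66. 68. 70. 72. 74. 76. 78. 80. 82. 84. 86. 88. 90.]
46.0 [ 61  60  66  77 113 156 175 174 173 175 175 168 160]
47.0 [ 61  60  67  75  94 150 175 174 174 175 175 173 166]
48.0 [ 64  63  67  76  88 148 174 174 175 175 175 174 165]
49.0 [ 67  65  68  77  88 150 173 173 174 174 175 174 164]
50.0 [ 90  77  76  83  88 152 172 171 173 172 173 173 167]
51.0 [112  93  90  99  87 153 166 165 167 169 171 172 170]
52.0 [128 106 106 112  89 154 158 152 152 146 152 162 169]
53.0 [129 113 120 120  85 146 145 140 135 125 130 148 163]
54.0 [131 121 135 125  75 111 113 116 117 104 111 136 159]
55.0 [132 125 144 131  64  73  80  94  97  87  93 127 156]
56.0 [132 125 147 140  94  89  81  85  83  69  77 118 154]
57.0 [133 126 150 151 122 116 100  99  92  75  81 120 155]
58.0 [133 127 150 146 129 136 120 114  99  82  91 131 159]
59.0 [133 128 149 131 112 140 131 132 120 100 108 142 162]
60.0 [129 123 142 115  96 144 144 154 147 136 136 157 166]
61.0 [123 110 126 105 102 153 155 170 175 169 165 170 171]
62.0 [117  97 106  97 114 163 165 172 174 173 174 176 173]
63.0 [116  97  99  91 119 171 173 173 172 173 175 174 172]
64.0 [116  98  96  88 118 167 174 174 172 173 175 172 172]
65.0 [113  99  93  84 117 162 173 174 173 173 174 172 170]
pins x [26.90286669 36.50177544 46.90897867]
head [47.30990895 55.86899137 65.02937233] 56.041400630536124
```

View pics/c6.png

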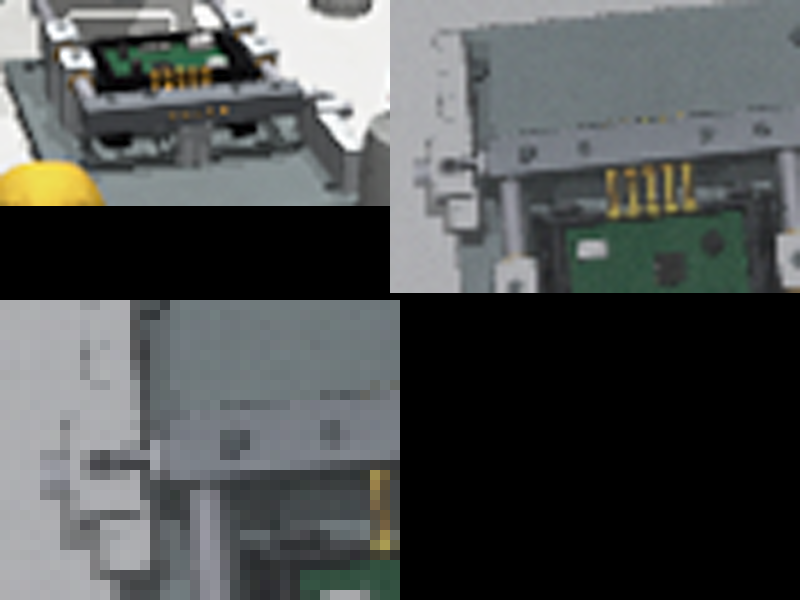

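The pointer's bright blade now lies over the dark line at top pixel (203,178), and the pins press on the contacts at (240,185). By brightness the blade is at nest x≈57.7 and the line's middle at 56.6, so about 1.1 mm more is needed.

Call:
move_arm([
  [0,0,0,0,-0.5,0,1],
  [0,0,0,0,-1,0,1],
  [0,0,0,0,-1.3,0,1],
  [0,0,0,0,-1.3,0,1],
  [0,0,0,0,-1.3,0,1],
  [0,0,0,0,-1.3,0,1],
  [0,0,0,0,-1.3,0,1],
  [0,0,0,0,-1.3,0,1],
])

```text
t: 12.88
tcp_pos: [0.4669, 0.0601, 0.0774]
tool_rot: [0.68, 0.733, 0.006, 0.006]
force: [10.9, 8.4, -5.9]
finger_gap: 0.151
gripper_force: 58.4
```

```bash
python3 n.py;  python3 pt.py | awk '/^pins/||/^y/||($1>=50&&$1<64)'; python3 - <<'E'
from m import *
t=np.radians(94.39);ny=np.array([np.cos(t),np.sin(t)]);nx=np.array([ny[1],-ny[0]]);o=np.array([.5891,.0693])
d=np.load("top6.npz");s={k:d[k] for k in d};C=cloud(s);N=np.stack([(C[...,:2]-o)@nx,(C[...,:2]-o)@ny,C[...,2]],-1)*1000
k=(N[...,2]>57)&(N[...,2]<68)&(abs(N[...,1])<50)&(N[...,0]>44)&(N[...,0]<120);print("head",N[k][:,0].mean())
k=(abs(N[...,0])<29)&(abs(N[...,1])<42)&(N[...,2]>40)&(N[...,2]<75);q=N[k];A=np.c_[q[:,:2],np.ones(len(q))];print("board plane",len(q),np.linalg.lstsq(A,q[:,2],rcond=None)[0])
E
```

```text
nest -122.54 0.2 77.44 F [10.9  8.4 -5.9] T [ 1.16 -1.44  0.03] t 12.8833 gap 0.1505752061650682 [ 9.9000e-01  7.0000e-02 -1.4000e-01  1.0000e-01  1.2236e+02  1.1160e+01]
y [66. 68. 70. 72. 74. 76. 78. 80. 82. 84. 86. 88. 90.]
50.0 [100  87  84  86  86 153 175 174 174 174 173 172 165]
51.0 [120 105 102 106  86 155 169 168 169 171 171 171 169]
52.0 [134 119 123 124  89 156 160 155 155 148 152 161 168]
53.0 [132 119 130 130  90 152 148 142 139 127 130 147 163]
54.0 [131 120 138 134  88 128 129 127 122 106 112 135 158]
55.0 [131 122 143 137  85 102 109 112 104  88  95 126 154]
56.0 [131 124 146 138  93  96  99  99  89  69  79 116 152]
57.0 [131 126 148 140 100  93  95  92  84  74  83 119 152]
58.0 [132 127 148 134 101  96  94  85  80  80  91 130 156]
59.0 [133 128 147 123  96 119 116 109 103  98 107 140 161]
60.0 [129 123 140 112  92 140 140 144 139 136 137 156 165]
61.0 [123 110 120 101 101 154 156 169 175 170 167 169 170]
62.0 [117  98  97  93 114 163 166 172 174 174 175 176 173]
63.0 [118  98  92  89 121 171 176 174 173 172 172 175 171]
pins x [26.88786448 36.12370632 46.20540115]
head 55.179218012901885
board plane 796 [2.45824957e-02 6.31686160e-03 5.66414625e+01]
```

```bash
python3 -c "
from station import order
print(order.sign_off())"
```

```text
the job is handed in; nothing more can be done
None
```

I set the carrier flat in the jig with its contacts facing the pins and let go. I then pulled the handle out about 41 mm, short of the 52 mm end stop, until the pointer stood on the index line by the top camera, and handed the job in still holding it there.

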